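# Feel the jaw gap of the tablet tester with the taper gauge

## Task

Draw the flat, tapered gauge out of the gauge stand and lower its blade upright between the two jaw plates of the tablet hardness tester, centred along them and with its flat sides facing the plates, until it drags snugly, touching both plates without being forced. Stop there and finish holding the gauge in the gripper at that depth, and leave the pin gauge and the small things around the stand and the tester where they are.

Things in the scene. Friction and masses are not known exactly. Their poses are not given: they have to be found in the camera images.
- gauge: Taper gauge, 140 g: black block handle 22 x 40 x 45 mm (x, y, z), below it a steel blade 28 mm wide (y), 75 mm long, both broad faces slanting alike. Origin at the centre of the handle's underside, z up, x through the blade's thickness. It hangs upright in one of the stand's slots, the handle's underside on the stand's top. A half turn about z makes no difference.
- tip (a point): Centre of the taper gauge's lower blade end, 75 mm below the handle's underside; axes as the gauge's. The blade is 3 mm thick here and grows 1 mm per 8 mm of length to 12.4 mm under the handle.
- pin_gauge: The other gauge, to be left in the stand: a round black handle 30 mm across and 40 mm high with a round steel pin of 12 mm diameter below. Origin at the centre of the handle's underside. Stands 76 mm from the taper gauge.
- stand: Grey plastic gauge stand, fixed, 70 x 160 x 90 mm, with two slots in its top (14.5 x 31 mm, long side along its y, 82 mm deep) 38 mm either side of the middle along y; either gauge may be in either. Origin at the centre of its underside.
- tester: Tablet hardness tester, fixed: white base 160 x 140 mm (x, y), deck 60 mm high, a console 115 mm high at its +y side (y from 70 to 170 mm), two upright steel jaw plates on the deck, 50 mm wide along y, tops 140 mm above the table, low spring blocks behind them. Origin under the centre of the base; the gap between the plates lies above it, runs along the tester's y and is open at the top.
- slot (a point): Middle of the mouth of the gap, level with the plates' tops (140 mm above the table), midway between the plates within 0.5 mm. x across the gap from anvil to press plate, y along it, z up. Flared mouth 16 to 18 mm wide, narrowing over the top 8 mm to the gap proper, 4.3 to 6.0 mm wide (differs every time), which ends 73 mm below this point. It moves with the floating plates.
- anvil: Jaw plate on the tester's -x side, steel, 10 mm thick, 50 mm wide, 80 mm high. Origin on its face at the foot, on the deck. Both plates together float up to 6 mm either way along x on a soft spring (0.2 N per mm), so they centre themselves on the blade.
- press_plate (a point): Middle of the mouth edge line of the sprung jaw plate on the tester's +x side (made like the anvil), above its face, level with its top. The blade pushes it back against a spring of 1.5 N per mm. Drag starts with the blade's tip 18 to 32 mm below the plates' tops; each further 8 mm of depth pushes the plates 1 mm further apart.
- jaw (a joint): How far the blade pushes the press plate back, in m: 0 = not touched, stop at 0.008. Snug is 0.001 to 0.004 (1.5 to 6 N of squeeze, felt as some 2 to 8 N of upward drag on the tool while it goes down); beyond 0.006 it is forced.
- vial: Amber vial 28 mm across and 50 mm high, standing on the table just on the robot's side of the stand. Origin under its centre. Leave it alone.
- basket: Steel mesh basket 27 mm across and 49 mm high, standing on the table just beyond the stand. Origin under its centre. Leave it alone.
- carton: Cardboard carton 40 x 90 x 35 mm lying on the table just beyond the tester. Origin under its centre. Leave it alone.
- dish: Steel dish 64 mm across and 18 mm high on the table on the robot's side of the tester. Origin under its centre. Leave it alone.
There are look-alikes about, which are no part of the job. Leave any blue or green look-alike of the gauge alone.

How it is judged:
By the outcome, as a careful person would: the job done as asked, in the order asked, and still so for the second after the job is handed in, while the arm keeps its last pose, push and grip.
It also fails if it takes over 45 s, if anything falls off the work surface, if the arm or the gripper's body presses on something with over 40 N, if the wrist force passes 120 N, or if a joint passes its speed limit or range.

## Robot

A 6-joint arm with a two-finger parallel gripper is mounted at the origin on the work surface. World frame = base frame: x ahead of the robot, y to its left, z up, the work surface at z = 0. Lengths are in m, angles in rad, forces in N, time in s.
With the tool pointing down it reaches from about 0.35 to 0.725 m from the base axis. Payload 4.3 kg.
Tool frame: the origin (TCP) lies midway between the tips of the shut fingers; the grasp point (between the pads) lies 19 mm behind it (grasp_offset is the z of the grasp point in the tool frame, in m); z points along the fingers, y is the direction in which the jaws open and shut (so a half turn about z gives the same grasp; the last joint's range is limited). The gripper opens to 85 mm and grips with 20 to 120 N. Pads are 22 mm wide; open, the fingers measure 114 mm over their backs; the gripper's body (76 mm by 85 mm) begins 54 mm behind the grasp point. The pads swing forward as they close: fully open they stand 13 mm farther back than shut.
Start: joints at [1.12, 0.377, 0.081, 1.274, 0, 1.46], TCP at [0.192, 0.542, 0.231] pointing down, gripper open.
Joint ranges: [-2.72, 2.72], [-0.84, 1.66], [-1.02, 1.22], [-1.77, 2.12], [-1.37, 1.28], [-3.14, 3.14]. Speed limits (rad/s): [2.57, 2.57, 3.14, 3.14, 3.14, 3.14].

## Interface

Orientations are given as a 3x3 rotation matrix whose columns are the frame's x, y, z axes.
In Python, from workcell import * gives the robot as it stands. The module is installed in compiled form; this text tells all that it offers.
- The arm moves only by the tool arm_command, never from a script. Its argument "motion" is one flat list of numbers, 7 for each row, row after row: the shift along the tool's x, y, z in cm, then the turn, a rotation vector about the tool's x, y, z in rad, then the closure in counts, from 0 (fully open) to 255 (shut). In form: [x, y, z, wx, wy, wz, claw, x, y, z, wx, wy, wz, claw, ...]. A call has 1 to 10 rows; each row shifts and turns the pose as measured when the row begins, along the tool's axes as they then stand; what a row does not reach is not made up. A row lasts 1/8 s, in which the tool goes at most 62.5 mm and 10.7 degrees, less where a joint would pass 70% of its speed; a pose out of reach is approached as far as the arm can. A call is refused whole if a number of a shift passes 6.25 or a number of a turn 0.188, either way. A call with a gripper value outside its range is refused whole. The fingers move at their own pace and stop on an object; "newtons" is the grip in N (left out, the last holds). Time passes only in rows, so rows that do not move let the fingers close. It gives the time, the measured TCP pose, the force and the opening at its end, in the units of the state.
- get_obs(): the state, without advancing time (a new reading comes with each control period).
- grab_frame(name): name is "side" or "top" or "wrist"; returns (picture, depth): 420x560x3 uint8, blue, green, red; 420x560 float32, m along the optical axis (not along the pixel's ray), 0 where there is no reading.
- calibration(name): a dict with "K" (3x3 intrinsics, pixels), "pose" (4x4, takes a point from camera to world coordinates). Camera axes: x right, y up, looking along -z (the intrinsics and any distortion apply to the point x, -y, -z); pixel columns grow to the right and rows downward; lengths in m; the calibration is good to about 2 mm. A picture is of the moment at which its call begins: read the wrist's pose just before it. calibration takes no time and is no camera call; for the wrist camera it gives the pose at the moment of the call.
- finish_job(): hands the job in, once; it reports no verdict.
The state is a dict: "time": time; "qpos": joint angles; "dq": joint speeds; "joint_torque": joint torques, N m; "position": TCP position; "orientation": TCP orientation; "wrist_force": force on the tool from outside, world axes, zero at the start; "moment": the same for the moment, N m; "gripper_width": finger opening in m.
Only numpy, scipy, OpenCV 4.12 (cv2) and the standard library are available. Lean on these libraries where they do the work, as an engineer would, in place of code of your own. Each camera call takes 0.05 s, during which the arm holds its last target. There are 200 camera calls.

## Working session

There is one attempt and no reset: what is moved stays moved. The work goes in short steps, Python scripts to look and compute and a tool call to move; the robot and the scene stay as the last step left them, time stands still between calls to the robot, and variables do not carry over. Pictures are saved under pics/ and viewed, about 8 in all and at most 12, crops included, and the job is handed in when it is done.

Besides the shell and the picture viewer there is one more tool, called after "Request:" as name(argument=value, ...) on one line, values as JSON. arm_command: Moves the arm, as the interface text tells. Its arguments: {"type":"object","properties":{"motion":{"type":"array","items":{"type":"number"}},"newtons":{"type":"number"}},"required":["motion"]}

```bash
mkdir -p pics
cat > h.py <<'E'
from workcell import *
import numpy as np, cv2
def cloud(name):
    c=calibration(name); im,d=grab_frame(name); K=c["K"]; T=c["pose"]
    v,u=np.mgrid[0:d.shape[0],0:d.shape[1]]
    x=(u-K[0,2])/K[0,0]*d; y=(v-K[1,2])/K[1,1]*d
    P=np.stack([x,-y,-d],-1)@T[:3,:3].T+T[:3,3]; P[d==0]=np.nan
    return im,d,P
E
python3 - <<'E'
from h import *
o=get_obs(); print({k:np.round(v,3) for k,v in o.items()})
for n in("side","top","wrist"):
    c=calibration(n); print(n,np.round(c["pose"],3).tolist(),c["K"].tolist(),[k for k in c])
    im,d,P=cloud(n); np.savez("s_"+n,im=im,P=P); cv2.imwrite(f"pics/{n}0.png",im)
    print((d==0).mean())
E
```

```text
{'time': np.float64(0.0), 'qpos': array([ 1.12 ,  0.378,  0.08 ,  1.274, -0.   ,  1.46 ]), 'dq': array([ 0.001,  0.   , -0.001,  0.001,  0.002, -0.001]), 'joint_torque': array([-1.0000e-03, -4.6361e+01,  2.6987e+01,  2.1000e-02, -0.0000e+00,
        0.0000e+00]), 'position': array([0.192, 0.541, 0.23 ]), 'orientation': array([[-0.942,  0.334, -0.001],
       [ 0.334,  0.942, -0.002],
       [ 0.   , -0.002, -1.   ]]), 'wrist_force': array([ 0.358,  0.169, -0.599]), 'moment': array([-0.033, -0.021,  0.048]), 'gripper_width': np.float64(0.085)}
side [[0.831, 0.416, -0.371, 0.125], [-0.557, 0.626, -0.546, -0.685], [0.005, 0.66, 0.751, 0.924], [0.0, 0.0, 0.0, 1.0]] [[505.8737148062124, 0.0, 276.47632894674723], [0.0, 505.8737148062124, 205.01861273852197], [0.0, 0.0, 1.0]] ['K', 'pose']
0.003915816326530612
top [[-0.029, 0.994, -0.105, 0.404], [-0.999, -0.031, -0.017, -0.111], [-0.02, 0.104, 0.994, 1.373], [0.0, 0.0, 0.0, 1.0]] [[526.2265723123608, 0.0, 291.9799675429129], [0.0, 526.2265723123608, 199.0441949751343], [0.0, 0.0, 1.0]] ['K', 'pose']
0.003958333333333334
wrist [[0.334, -0.891, -0.308, 0.112], [0.943, 0.315, 0.111, 0.569], [-0.002, -0.328, 0.945, 0.374], [0.0, 0.0, 0.0, 1.0]] [[306.61105852029175, 0.0, 273.5240351791806], [0.0, 306.61105852029175, 211.67955927495643], [0.0, 0.0, 1.0]] ['K', 'pose']
0.0039625850340136055
```

View pics/top0.png

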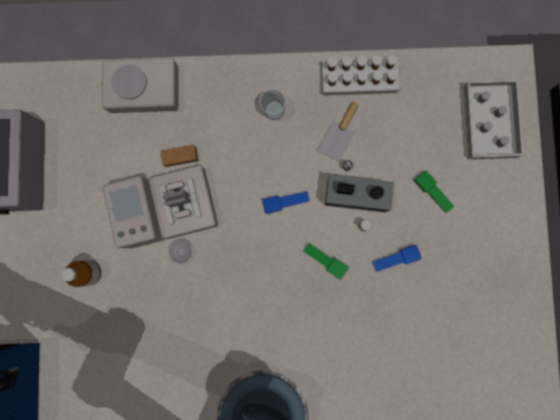

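View pics/side0.png

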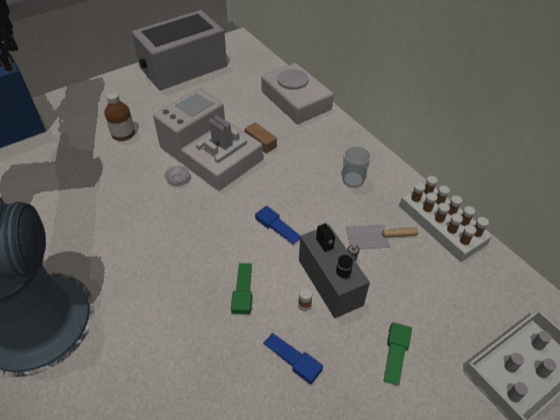

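The top view shows the stand at (360,192), with a black block handle at (346,188) and a round pin handle at (377,192). The tester is at (182,200), its jaws at about (178,198). The side view has the block at (326,237) and the round one at (345,266).

Things that could be taken for the gauge:
- black block, top (346,188)
- black round pin gauge, top (377,192)
- blue look-alikes, top (285,203) and (398,259)
- green look-alikes, top (327,261) and (434,192)

I choose the black block and will check it in a close crop.

Run:
```python
from h import *
S={n:np.load(f"s_{n}.npz") for n in("side","top")}
def rect(n,name,m):
    P=S[n]["P"]; q=P[m]; 
    if len(q)<5: print(name,n,len(q)); return
    r=cv2.minAreaRect((q[:,:2]*1000).astype(np.float32)); print(name,n,len(q),np.round(r[0],1),np.round(r[1],1),round(r[2],1),"zmed",np.median(q[:,2]).round(4),"mean",q.mean(0).round(4))
def box(P,x0,x1,y0,y1): return (P[...,0]>x0)&(P[...,0]<x1)&(P[...,1]>y0)&(P[...,1]<y1)
P=S["top"]["P"]
for uv in((346,188),(377,192),(360,200),(182,225),(178,198),(130,205)): print(uv,P[uv[1],uv[0]].round(4))
c=P[192,360]; t=P[225,182]
for n in S:
    P=S[n]["P"]; z=P[...,2]; im=S[n]["im"]
    b=box(P,c[0]-.12,c[0]+.12,c[1]-.12,c[1]+.12)
    rect(n,"standtop",b&(abs(z-.09)<.008))
    k=b&(z>.105)
    nl,lab=cv2.connectedComponents(((b&(z>.120))).astype(np.uint8))
    for i in range(1,nl):
        if (lab==i).sum()>8: rect(n,"handle%d"%i,lab==i)
    b=box(P,t[0]-.15,t[0]+.15,t[1]-.12,t[1]+.16)
    rect(n,"deck",b&(abs(z-.06)<.006)); rect(n,"console",b&(abs(z-.115)<.007)&(P[...,1]>t[1]+.06))
    m=b&(z>.128); nl,lab=cv2.connectedComponents(m.astype(np.uint8))
    for i in range(1,nl):
        if (lab==i).sum()>8: rect(n,"jaw%d"%i,lab==i)
def crop(n,u,v,w,h,s):
    return cv2.resize(S[n]["im"][v:v+h,u:u+w],None,fx=s,fy=s,interpolation=cv2.INTER_CUBIC)
a=[crop("top",310,160,95,70,4),crop("top",140,160,95,70,4),crop("side",280,215,95,70,4),crop("side",175,105,95,70,4)]
cv2.imwrite("pics/crop1.png",np.vstack([np.hstack(a[:2]),np.hstack(a[2:])]))
```

```text
(346, 188) [ 0.5568 -0.2186  0.1349]
(377, 192) [ 0.5459 -0.2924  0.1272]
(360, 200) [ 0.5319 -0.2556  0.0885]
(182, 225) [0.4856 0.1885 0.0614]
(178, 198) [0.5455 0.1808 0.1348]
(130, 205) [0.5344 0.3019 0.1154]
standtop side 1772 [ 552.6 -260.1] [161.8  73.5] 82.5 zmed 0.0887 mean [ 0.5451 -0.2716  0.0887]
handle1 side 237 [ 557.2 -223.4] [41.1 23. ] 79.7 zmed 0.1327 mean [ 0.5553 -0.2258  0.1313]
handle2 side 192 [ 546.2 -297.5] [29.7 28.3] 52.2 zmed 0.1283 mean [ 0.5453 -0.299   0.1275]
deck side 1579 [533.9 233.2] [162.1 239.2] 12.8 zmed 0.0587 mean [0.5273 0.1772 0.059 ]
console side 1413 [519.1 301.6] [161. 100.] 11.7 zmed 0.114 mean [0.515  0.2968 0.114 ]
jaw1 side 166 [547.5 186.1] [27.2 51.6] 12.5 zmed 0.133 mean [0.5472 0.1852 0.1335]
standtop top 1523 [ 551.6 -254.8] [160.7  71.3] 81.9 zmed 0.0892 mean [ 0.5503 -0.2546  0.0892]
handle1 top 164 [ 556.6 -216.7] [39.1 22.2] 81.5 zmed 0.1334 mean [ 0.5561 -0.2164  0.1332]
handle2 top 129 [ 545.7 -291.5] [28.4 28.5] 55.0 zmed 0.1283 mean [ 0.5456 -0.2915  0.1285]
deck top 2366 [535.2 234.7] [160.3 228.3] 12.7 zmed 0.0598 mean [0.5405 0.1922 0.0599]
console top 2351 [518.3 308.6] [159.6 100. ] 12.8 zmed 0.1156 mean [0.5146 0.3027 0.1155]
jaw1 top 94 [553.8 194.1] [ 9.8 49.4] 11.2 zmed 0.1361 mean [0.5534 0.1937 0.1361]
jaw2 top 93 [539.6 189.7] [10.  49.4] 13.2 zmed 0.1351 mean [0.5391 0.1899 0.1353]
```

View pics/crop1.png

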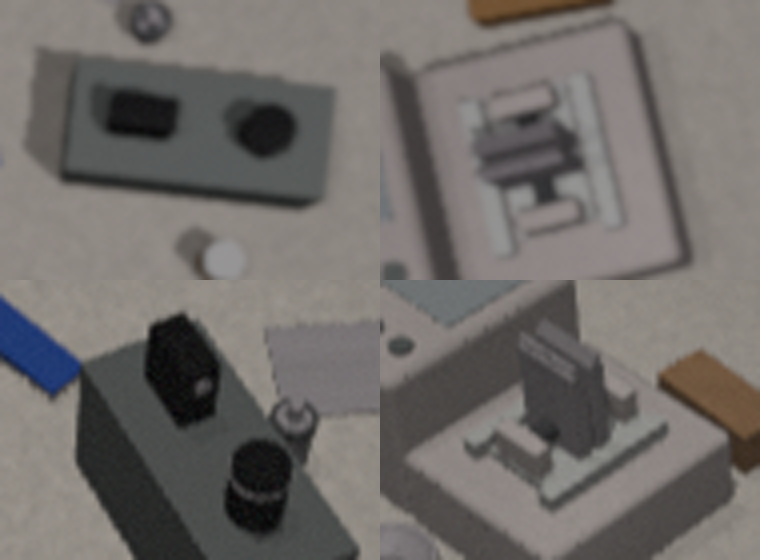

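The crop confirms it: the black rectangular block handle is the taper gauge and the round one beside it is the pin gauge. The jaw plates stand on the tester deck. Heights and sizes match the description (135, 130, 90 and 140 mm). Next I move over the gauge for a wrist view.

```bash
cat >> h.py <<'E'
from scipy.spatial.transform import Rotation as R
def down(yaw):  # tool y at yaw, z down
    y=np.array([np.cos(yaw),np.sin(yaw),0]); z=np.array([0,0,-1.]); return np.stack([np.cross(y,z),y,z],1)
def plan(p,yaw,n,claw,p0=None,R0=None):
    o=get_obs(); p0=o["position"] if p0 is None else p0; R0=o["orientation"] if R0 is None else R0
    R1=down(yaw); w=R.from_matrix(R0.T@R1).as_rotvec(); d=(np.array(p)-p0)*100/n
    for k in range(n):
        Rk=R0@R.from_rotvec(w*k/n).as_matrix(); t=Rk.T@d
        print(*np.round(t,2),*np.round(w/n,3),claw,sep=", ",end=",\n")
def st():
    o=get_obs(); Rm=o["orientation"]; print("t",o["time"].round(2),"p",o["position"].round(4),"yaw",np.degrees(np.arctan2(Rm[1,1],Rm[0,1])).round(2),"z",Rm[:,2].round(4),"F",o["wrist_force"].round(2),"M",o["moment"].round(3),"w",o["gripper_width"].round(4)); return o
E
python3 -c "
from h import *
plan([.557,-.217,.26],np.radians(-8.3),18,0)"
```

```text
-3.32, -3.29, -0.16, -0.0, 0.0, 0.076, 0,
-3.56, -3.03, -0.16, -0.0, 0.0, 0.076, 0,
-3.78, -2.75, -0.16, -0.0, 0.0, 0.076, 0,
-3.98, -2.45, -0.16, -0.0, 0.0, 0.076, 0,
-4.16, -2.14, -0.16, -0.0, 0.0, 0.076, 0,
-4.31, -1.82, -0.16, -0.0, 0.0, 0.076, 0,
-4.43, -1.49, -0.16, -0.0, 0.0, 0.076, 0,
-4.53, -1.14, -0.16, -0.0, 0.0, 0.076, 0,
-4.61, -0.79, -0.16, -0.0, 0.0, 0.076, 0,
-4.66, -0.44, -0.16, -0.0, 0.0, 0.076, 0,
-4.68, -0.08, -0.16, -0.0, 0.0, 0.076, 0,
-4.67, 0.27, -0.16, -0.0, 0.0, 0.076, 0,
-4.63, 0.63, -0.16, -0.0, 0.0, 0.076, 0,
-4.57, 0.98, -0.16, -0.0, 0.0, 0.076, 0,
-4.48, 1.33, -0.16, -0.0, 0.0, 0.076, 0,
-4.37, 1.67, -0.16, -0.0, 0.0, 0.076, 0,
-4.23, 1.99, -0.16, -0.0, 0.0, 0.076, 0,
-4.07, 2.31, -0.16, -0.0, 0.0, 0.076, 0,
```

Request:
arm_command(motion=[-3.3,-3.3,-0.2,0,0,0.076,0,-3.6,-3.0,-0.2,0,0,0.076,0,-3.8,-2.75,-0.2,0,0,0.076,0,-4.0,-2.45,-0.2,0,0,0.076,0,-4.15,-2.15,-0.2,0,0,0.076,0,-4.3,-1.8,-0.2,0,0,0.076,0,-4.4,-1.5,-0.2,0,0,0.076,0,-4.5,-1.15,-0.2,0,0,0.076,0,-4.6,-0.8,-0.2,0,0,0.076,0,0,0,0,0,0,0,0])

```text
time: 1.4
position: [0.3756, 0.1497, 0.2469]
orientation: [[-0.501, 0.865, -0.002], [0.865, 0.501, -0.004], [-0.003, -0.003, -1.0]]
wrist_force: [-0.2, 0.3, -0.7]
gripper_width: 0.0856
```

```bash
python3 -c "
from h import *
st()
plan([.557,-.217,.26],np.radians(-8.3),9,0)"
```

```text
Traceback (most recent call last):
  File "h.py", line 19, in st
    o=get_obs(); Rm=o["orientation"]; print("t",o["time"].round(2),"p",o["position"].round(4),"yaw",np.degrees(np.arctan2(Rm[1,1],Rm[0,1])).round(2),"z",Rm[:,2].round(4),"F",o["wrist_force"].round(2),"M",o["moment"].round(3),"w",o["gripper_width"].round(4)); return o
                                                ^^^^^^^^^^^^^^^
AttributeError: 'float' object has no attribute 'round'
```

```bash
sed -i 's/o\["time"\].round(2)/round(float(o["time"]),2)/; s/o\["gripper_width"\].round(4)/round(float(o["gripper_width"]),4)/' h.py; python3 -c "
from h import *
st()
plan([.557,-.217,.26],np.radians(-8.3),8,0)"
```

```text
t 1.4 p [0.3756 0.1497 0.2469] yaw 30.07 z [-0.0015 -0.0043 -1.    ] F [-0.22  0.3  -0.67] M [ 0.013 -0.008  0.016] w 0.0856
-5.1, -0.34, -0.15, -0.0, 0.001, 0.084, 0,
-5.11, 0.09, -0.15, -0.0, 0.001, 0.084, 0,
-5.09, 0.52, -0.15, -0.0, 0.001, 0.084, 0,
-5.03, 0.94, -0.16, -0.0, 0.001, 0.084, 0,
-4.93, 1.36, -0.16, -0.0, 0.001, 0.084, 0,
-4.8, 1.77, -0.16, -0.0, 0.001, 0.084, 0,
-4.63, 2.16, -0.16, -0.0, 0.001, 0.084, 0,
-4.44, 2.54, -0.16, -0.0, 0.001, 0.084, 0,
```

Request:
arm_command(motion=[-5.1,-0.35,-0.15,0,0,0.084,0,-5.1,0.1,-0.15,0,0,0.084,0,-5.1,0.5,-0.15,0,0,0.084,0,-5.0,0.95,-0.15,0,0,0.084,0,-4.9,1.35,-0.15,0,0,0.084,0,-4.8,1.75,-0.15,0,0,0.084,0,-4.6,2.15,-0.15,0,0,0.084,0,-4.4,2.5,-0.15,0,0,0.084,0,0,0,0,0,0,0,0,0,0,0,0,0,0,0])

```text
time: 2.65
position: [0.5598, -0.2161, 0.255]
orientation: [[0.149, 0.989, -0.006], [0.989, -0.149, 0.005], [0.004, -0.006, -1.0]]
wrist_force: [-0.5, -0.2, 0.6]
gripper_width: 0.0854
```

Run:
```python
from h import *
st(); im,d,P=cloud("wrist"); cv2.imwrite("pics/w1.png",im); np.savez("s_w1",im=im,P=P)
z=P[...,2]; b=(abs(P[...,0]-.55)<.12)&(abs(P[...,1]+.25)<.14)
def rect(name,m):
    q=P[m]; r=cv2.minAreaRect((q[:,:2]*1000).astype(np.float32)); print(name,len(q),np.round(r[0],1),np.round(r[1],1),round(r[2],1),"z",np.median(q[:,2]).round(4))
rect("stand",b&(abs(z-.09)<.006))
nl,lab=cv2.connectedComponents((b&(z>.122)&(z<.145)).astype(np.uint8))
for i in range(1,nl):
    m=lab==i
    if m.sum()>50: rect(i,m); v,u=np.nonzero(m); print(" px",u.mean().round(),v.mean().round())
```

```text
t 2.65 p [ 0.5598 -0.2161  0.255 ] yaw -8.57 z [-0.0058  0.0048 -1.    ] F [-0.46 -0.17  0.56] M [-0.025 -0.026 -0.007] w 0.0854
stand 6721 [ 553.2 -259.2] [160.2  70.3] 81.7 z 0.0908
1 1051 [ 559.  -220.7] [39.4 22. ] 82.1 z 0.1355
 px 274.0 207.0
2 705 [ 548.  -295.9] [29.  28.8] 37.4 z 0.1306
 px 274.0 278.0
```

View pics/w1.png

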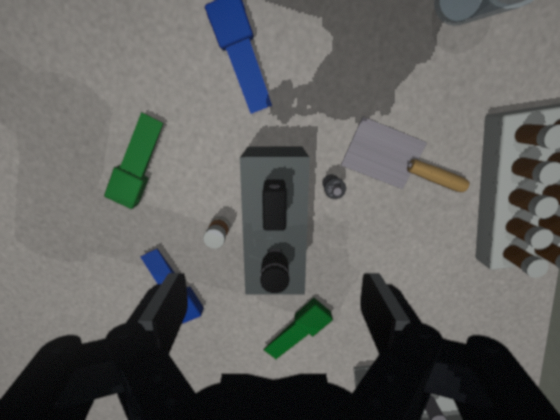

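The wrist view shows the block handle at (275,205) and the pin at (275,270), both in line with the gripper. All three cameras agree within 4 mm, with the gauge at about (0.558, -0.2205) and yaw -8.2°. I descend now.

```bash
python3 -c "
from h import *
plan([.558,-.2205,.098],np.radians(-8.2),5,0)"
```

```text
-0.11, -0.0, 3.14, -0.001, -0.001, -0.001, 0,
-0.1, -0.0, 3.14, -0.001, -0.001, -0.001, 0,
-0.1, -0.01, 3.14, -0.001, -0.001, -0.001, 0,
-0.1, -0.01, 3.14, -0.001, -0.001, -0.001, 0,
-0.1, -0.02, 3.14, -0.001, -0.001, -0.001, 0,
```

Request:
arm_command(motion=[-0.1,0,3.1,-0.001,-0.001,-0.001,0,-0.1,0,3.1,-0.001,-0.001,-0.001,0,-0.1,0,3.1,-0.001,-0.001,-0.001,0,-0.1,0,3.1,-0.001,-0.001,-0.001,0,0,0,1.5,0,0,0,0,0,0,0,0,0,0,0])

```text
time: 3.45
position: [0.5579, -0.21, 0.1157]
orientation: [[0.132, 0.991, 0.0], [0.991, -0.132, 0.0], [0.0, 0.0, -1.0]]
wrist_force: [-0.4, -0.1, 0.7]
gripper_width: 0.0856
```

```bash
python3 -c "
from h import *
st()
plan([.558,-.2205,.098],np.radians(-8.2),1,0)"
```

```text
t 3.45 p [ 0.5579 -0.21    0.1157] yaw -7.57 z [ 5.e-04  1.e-04 -1.e+00] F [-0.45 -0.07  0.67] M [-0.002 -0.03   0.007] w 0.0856
-1.04, 0.15, 1.77, 0.0, -0.0, 0.011, 0,
```

Request:
arm_command(motion=[-0.5,0.07,0.9,0,0,0.006,0,-0.5,0.07,0.9,0,0,0.005,0,0,0,0,0,0,0,0])

```text
time: 3.82
position: [0.56, -0.2213, 0.0996]
orientation: [[0.143, 0.99, 0.005], [0.99, -0.143, -0.002], [-0.002, 0.005, -1.0]]
wrist_force: [0.1, 0.0, -0.5]
gripper_width: 0.0849
```

```bash
python3 -c "
from h import *
st()
plan([.558,-.2205,.098],np.radians(-8.2),1,0)"
```

```text
t 3.83 p [ 0.56   -0.2213  0.0996] yaw -8.19 z [ 0.0049 -0.0023 -1.    ] F [ 0.12  0.03 -0.47] M [-0.007  0.028 -0.04 ] w 0.0849
0.05, -0.21, 0.16, 0.005, 0.002, 0.0, 0,
```

Request:
arm_command(motion=[0,-0.2,0.1,0.005,0.002,0,0,0,0,0,0,0,0,120,0,0,0,0,0,0,255,0,0,0,0,0,0,255,0,0,0,0,0,0,255,0,0,0,0,0,0,255], newtons=60)

```text
time: 4.58
position: [0.5587, -0.2217, 0.0997]
orientation: [[0.143, 0.99, 0.002], [0.99, -0.143, -0.0], [-0.0, 0.002, -1.0]]
wrist_force: [0.7, -1.0, -0.8]
gripper_width: 0.0212
```

```bash
python3 -c "
from h import *
st()"
```

```text
t 4.58 p [ 0.5587 -0.2217  0.0997] yaw -8.22 z [ 2.e-03 -4.e-04 -1.e+00] F [ 0.7  -0.96 -0.84] M [-0.033 -0.046  0.028] w 0.0212
```

Request:
arm_command(motion=[0,0,-0.8,0,0,0,255,0,0,-0.8,0,0,0,255,0,0,-0.8,0,0,0,255])

```text
time: 4.95
position: [0.5579, -0.2212, 0.1243]
orientation: [[0.143, 0.99, -0.0], [0.99, -0.143, 0.001], [0.001, -0.0, -1.0]]
wrist_force: [-0.1, -0.6, -1.4]
gripper_width: 0.0216
```

```bash
python3 -c "
from h import *
st()
plan([.5587,-.2217,.18],np.radians(-8.2),6,255)"
```

```text
t 4.95 p [ 0.5579 -0.2212  0.1243] yaw -8.21 z [-0.e+00  7.e-04 -1.e+00] F [-0.06 -0.64 -1.38] M [ 0.005 -0.022  0.023] w 0.0216
-0.01, 0.01, -0.93, -0.0, -0.0, -0.0, 255,
-0.01, 0.01, -0.93, -0.0, -0.0, -0.0, 255,
-0.01, 0.01, -0.93, -0.0, -0.0, -0.0, 255,
-0.01, 0.01, -0.93, -0.0, -0.0, -0.0, 255,
-0.01, 0.01, -0.93, -0.0, -0.0, -0.0, 255,
-0.01, 0.01, -0.93, -0.0, -0.0, -0.0, 255,
```

Clean. Continuing up.

Request:
arm_command(motion=[0,0,-1,0,0,0,255,0,0,-1,0,0,0,255,0,0,-1,0,0,0,255,0,0,-1,0,0,0,255,0,0,-1.5,0,0,0,255,0,0,-2,0,0,0,255,0,0,-3,0,0,0,255,0,0,-4,0,0,0,255,0,0,-1.5,0,0,0,255])

```text
time: 6.08
position: [0.5573, -0.221, 0.2944]
orientation: [[0.143, 0.99, 0.001], [0.99, -0.143, 0.0], [0.0, 0.001, -1.0]]
wrist_force: [1.0, -0.0, -1.4]
gripper_width: 0.021
```

Run:
```python
from h import *
st()
# tester estimates: console/jaw from top & side
print("mid jaws top", (np.array([553.8,194.1])+[539.6,189.7])/2)
plan([.5468,.189,.275],np.radians(12.5),10,255)
```

```text
t 6.08 p [ 0.5573 -0.221   0.2944] yaw -8.21 z [ 8.e-04  3.e-04 -1.e+00] F [ 0.99 -0.03 -1.45] M [ 0.003 -0.015  0.035] w 0.021
mid jaws top [546.7 191.9]
4.04, -0.69, 0.19, 0.0, -0.0, -0.036, 255,
4.07, -0.54, 0.19, 0.0, -0.0, -0.036, 255,
4.08, -0.4, 0.19, 0.0, -0.0, -0.036, 255,
4.09, -0.25, 0.19, 0.0, -0.0, -0.036, 255,
4.1, -0.1, 0.19, 0.0, -0.0, -0.036, 255,
4.1, 0.05, 0.19, 0.0, -0.0, -0.036, 255,
4.1, 0.2, 0.19, 0.0, -0.0, -0.036, 255,
4.09, 0.34, 0.19, 0.0, -0.0, -0.036, 255,
4.07, 0.49, 0.19, 0.0, -0.0, -0.036, 255,
4.05, 0.64, 0.19, 0.0, -0.0, -0.036, 255,
```

Request:
arm_command(motion=[4,-0.7,0,0,0,-0.036,255,4.1,-0.55,0,0,0,-0.036,255,4.1,-0.4,0,0,0,-0.036,255,4.1,-0.25,0,0,0,-0.036,255,4.1,-0.1,0,0,0,-0.036,255,4.1,0.05,0,0,0,-0.036,255,4.1,0.2,0,0,0,-0.036,255,3,0.3,0,0,0,-0.036,255,0,0,0,0,0,-0.036,255,0,0,0,0,0,-0.036,255])

```text
time: 7.32
position: [0.5501, 0.1044, 0.3041]
orientation: [[-0.226, 0.974, 0.012], [0.974, 0.226, -0.003], [-0.005, 0.011, -1.0]]
wrist_force: [-1.2, 0.8, -0.9]
gripper_width: 0.0212
```

Run:
```python
from h import *
st(); 
for n in("wrist","top","side"):
    im,d,P=cloud(n); np.savez("s2_"+n,im=im,P=P)
    z=P[...,2]; b=(abs(P[...,0]-.54)<.14)&(abs(P[...,1]-.19)<.13)
    def rect(name,m):
        q=P[m]
        if len(q)<20: return
        r=cv2.minAreaRect((q[:,:2]*1000).astype(np.float32)); v,u=np.nonzero(m); print(n,name,len(q),np.round(r[0],1),np.round(r[1],1),round(r[2],1),"z",np.median(q[:,2]).round(4),"px",u.mean().round(),v.mean().round())
    rect("deck",b&(abs(z-.06)<.006)); rect("console",b&(abs(z-.115)<.006)&(P[...,1]>.25))
    nl,lab=cv2.connectedComponents((b&(z>.133)&(z<.147)).astype(np.uint8))
    for i in range(1,nl): rect("jaw",lab==i)
    # gauge held
    o=get_obs()["position"]; g=(np.hypot(P[...,0]-o[0],P[...,1]-o[1])<.03)&(z>.18)&(z<.29)
    rect("blade",g&(z<.27))
a=np.load("s2_wrist.npz")["im"]; cv2.imwrite("pics/w2.png",a)
```

```text
t 7.33 p [0.5501 0.1044 0.3041] yaw 13.04 z [ 0.0122 -0.0028 -0.9999] F [-1.25  0.83 -0.87] M [ 0.03   0.013 -0.019] w 0.0212
wrist deck 10763 [546.7 188.9] [160.1 141.6] 12.8 z 0.0606 px 283.0 98.0
wrist console 4460 [529. 267.] [158.6  23.9] 13.4 z 0.1156 px 295.0 13.0
wrist jaw 505 [541.3 186.4] [ 9.7 49.9] 13.3 z 0.1383 px 282.0 105.0
wrist jaw 515 [556.  189.7] [10.  49.9] 12.8 z 0.138 px 297.0 106.0
wrist blade 218 [547.4 117.5] [8.4 1.2] 12.0 z 0.2546 px 274.0 215.0
top deck 1064 [545.5 184.7] [157.9 125.7] 12.9 z 0.0599 px 191.0 216.0
top jaw 40 [538.6 191.9] [ 9.3 32.5] 10.6 z 0.1364 px 173.0 201.0
side deck 1582 [535.8 225.3] [161.9 225.3] 13.0 z 0.0586 px 217.0 151.0
side console 1034 [519.9 284.9] [171.1  69.6] 0.0 z 0.1141 px 189.0 112.0
side jaw 48 [554.9 190.1] [ 6.8 48.9] 11.6 z 0.1363 px 221.0 120.0
side jaw 26 [540.1 183.3] [ 4.8 46.1] 16.0 z 0.1373 px 217.0 124.0
side blade 189 [549.4 101.8] [ 9.6 32.4] 10.1 z 0.2442 px 236.0 104.0
```

View pics/w2.png

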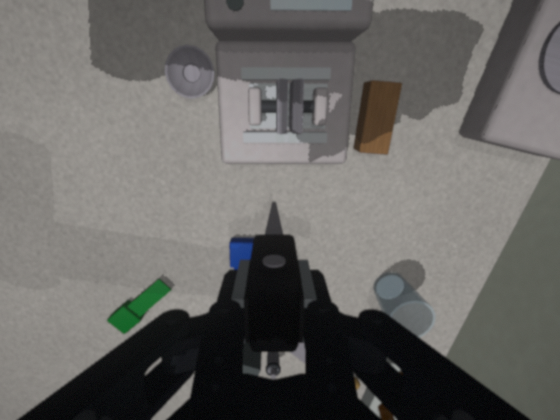

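The wrist view shows the blade's edge, tip at (274,203), and the jaw plates at (283,105) and (297,105), with the flared gap between them. Blade and jaws are both in the wrist frame, so I can align them relative to each other. Jaw centre is about (0.5485, 0.188), yaw 12.9°.

Run:
```python
from h import *
st(); plan([.5484,.1882,.275],np.radians(12.9),3,255)
```

```text
t 7.47 p [0.5502 0.1039 0.3039] yaw 12.85 z [ 0.0121 -0.0025 -0.9999] F [ 1.04  0.12 -1.27] M [ 0.011  0.01  -0.004] w 0.0216
2.76, 0.56, 0.96, 0.004, 0.002, -0.0, 255,
2.76, 0.56, 0.96, 0.004, 0.002, -0.0, 255,
2.75, 0.57, 0.96, 0.004, 0.002, -0.0, 255,
```

Request:
arm_command(motion=[2.7,0.55,0.9,0.004,0.002,0,255,2.7,0.55,0.9,0.004,0.002,0,255,2.7,0.55,0.9,0.004,0.002,0,255,0,0,0,0,0,0,255,0,0,0,0,0,0,255])

```text
time: 8.1
position: [0.55, 0.1835, 0.2773]
orientation: [[-0.213, 0.977, 0.0], [0.977, 0.213, -0.001], [-0.001, 0.0, -1.0]]
wrist_force: [-0.7, -0.5, -1.1]
gripper_width: 0.0217
```

```bash
cat > rel.py <<'E'
from h import *
o=st(); im,d,P=cloud("wrist"); z=P[...,2]; p=o["position"]
q=P-p; b=(abs(q[...,0])<.06)&(abs(q[...,1])<.06)
J=[]
nl,lab=cv2.connectedComponents((b&(z>.133)&(z<.145)).astype(np.uint8))
for i in range(1,nl):
    m=lab==i
    if m.sum()<60: continue
    r=cv2.minAreaRect((P[m][:,:2]*1000).astype(np.float32)); J.append(r[0]); print("jaw",m.sum(),np.round(r[0],1),np.round(r[1],1),round(r[2],1),P[m][:,2].mean().round(4))
u=o["orientation"][:,1]; a=o["orientation"][:,0]
sx,sy=(q@u)*1000,(q@a)*1000
for z0 in np.arange(p[2]-.085,p[2]-.01,.01):
    m=(abs(sx)<12)&(sy>0)&(sy<22)&(abs(z-z0-.005)<.005)&(z>.146)
    if m.sum()>5: print("edge z%.3f n%d across mid %.2f w %.1f along(front) %.1f"%(z0+.005,m.sum(),(sx[m].min()+sx[m].max())/2,np.ptp(sx[m]),np.median(sy[m])))
if len(J)==2:
    c=np.mean(J,0)/1000; e=np.append(c,p[2])-p; print("jaw mid",c.round(4),"rel tcp across %.2f along %.2f mm"%(e@u*1000,e@a*1000))
cv2.imwrite("pics/rel_%04d.png"%int(o["time"]*100),im)
E
python3 rel.py
```

```text
t 8.1 p [0.55   0.1835 0.2773] yaw 12.32 z [ 5.0e-04 -1.4e-03 -1.0e+00] F [-0.74 -0.55 -1.12] M [0.007 0.038 0.004] w 0.0217
jaw 467 [540.9 186.4] [ 9.5 49.8] 12.1 0.1375
jaw 433 [556.  189.6] [ 9.7 50.4] 13.1 0.1377
edge z0.197 n14 across mid -0.16 w 3.8 along(front) 13.7
edge z0.207 n30 across mid -0.15 w 5.1 along(front) 13.7
edge z0.217 n38 across mid -0.15 w 6.2 along(front) 13.7
edge z0.227 n53 across mid -0.14 w 7.3 along(front) 13.7
edge z0.237 n76 across mid -0.13 w 8.4 along(front) 13.6
edge z0.247 n101 across mid -0.13 w 10.1 along(front) 13.7
edge z0.257 n54 across mid -0.14 w 10.1 along(front) 13.7
edge z0.267 n37 across mid -0.61 w 20.9 along(front) 19.6
jaw mid [0.5484 0.188 ] rel tcp across -0.59 along 4.72 mm
```

Request:
arm_command(motion=[0.5,-0.05,0.5,0,0,-0.009,255,0,0,0.8,0,0,0,255,0,0,0.8,0,0,0,255,0,0,0.8,0,0,0,255,0,0,0,0,0,0,255])

```text
time: 8.78
position: [0.5484, 0.1865, 0.2464]
orientation: [[-0.22, 0.976, 0.0], [0.976, 0.22, -0.002], [-0.002, -0.0, -1.0]]
wrist_force: [1.2, 0.1, -1.1]
gripper_width: 0.0211
```

```bash
python3 rel.py; python3 -c "
from h import *
plan([.5485,.1883,.224],np.radians(12.9),1,255)"
```

```text
t 8.78 p [0.5484 0.1865 0.2464] yaw 12.69 z [ 4.0e-04 -1.7e-03 -1.0e+00] F [ 1.17  0.1  -1.14] M [ 0.032 -0.015 -0.013] w 0.0211
jaw 462 [541.1 186.6] [ 9.6 49.7] 12.5 0.1379
jaw 503 [556.1 189.7] [ 8.9 50.5] 13.6 0.1379
edge z0.166 n15 across mid -0.16 w 3.8 along(front) 13.7
edge z0.176 n25 across mid -0.17 w 5.1 along(front) 13.8
edge z0.186 n42 across mid -0.15 w 6.2 along(front) 13.7
edge z0.196 n54 across mid -0.16 w 7.3 along(front) 13.7
edge z0.206 n73 across mid -0.15 w 8.4 along(front) 13.7
edge z0.216 n100 across mid -0.37 w 9.7 along(front) 13.7
edge z0.226 n57 across mid -0.14 w 10.1 along(front) 13.8
edge z0.236 n34 across mid -0.41 w 20.2 along(front) 19.5
jaw mid [0.5486 0.1881] rel tcp across 0.48 along 1.59 mm
0.18, 0.02, 2.28, 0.001, 0.002, -0.004, 255,
```

Request:
arm_command(motion=[0.2,0.06,0.6,0,0,-0.004,255,0,0,0.6,0,0,0,255,0,0,0.6,0,0,0,255,0,0,0,0,0,0,255])

```text
time: 9.32
position: [0.5491, 0.1889, 0.2279]
orientation: [[-0.224, 0.975, 0.002], [0.975, 0.224, -0.001], [-0.002, 0.001, -1.0]]
wrist_force: [0.1, 0.4, -1.0]
gripper_width: 0.0209
```

```bash
python3 rel.py
```

```text
t 9.32 p [0.5491 0.1889 0.2279] yaw 12.95 z [ 0.0017 -0.0014 -1.    ] F [ 0.11  0.39 -1.  ] M [ 0.006 -0.006 -0.008] w 0.0209
jaw 475 [540.4 190.3] [ 9.1 42.4] 12.0 0.1378
jaw 416 [554.9 194.8] [ 9.8 40.2] 13.8 0.1382
edge z0.148 n15 across mid -0.16 w 3.8 along(front) 13.8
edge z0.158 n25 across mid -0.16 w 5.1 along(front) 13.7
edge z0.168 n43 across mid -0.14 w 6.2 along(front) 13.7
edge z0.178 n54 across mid -0.15 w 7.3 along(front) 13.7
edge z0.188 n75 across mid -0.13 w 8.3 along(front) 13.7
edge z0.198 n97 across mid 0.08 w 9.7 along(front) 13.6
edge z0.208 n56 across mid -0.15 w 10.1 along(front) 13.7
edge z0.218 n36 across mid -0.63 w 20.9 along(front) 19.5
jaw mid [0.5476 0.1925] rel tcp across -0.63 along 3.84 mm
```

Request:
arm_command(motion=[-0.05,-0.02,0.4,0,0.002,0,255,0,0,0.4,0,0,0,255,0,0,0.4,0,0,0,255,0,0,0.3,0,0,0,255])

```text
time: 9.88
position: [0.5496, 0.1884, 0.2129]
orientation: [[-0.224, 0.975, 0.003], [0.975, 0.224, 0.001], [0.0, 0.003, -1.0]]
wrist_force: [0.3, -0.2, -0.1]
gripper_width: 0.0214
```

```bash
python3 -c "
from h import *
st()
plan([.5488,.1883,.21],np.radians(12.9),1,255)"
```

```text
t 9.88 p [0.5496 0.1884 0.2129] yaw 12.94 z [ 0.0029  0.0011 -1.    ] F [ 0.3  -0.19 -0.09] M [-0.008  0.032 -0.014] w 0.0214
0.01, -0.09, 0.29, 0.003, -0.0, 0.001, 255,
```

Request:
arm_command(motion=[0,-0.05,0.2,0.003,0,0,255,0,0,0.2,0,0,0,255,0,0,0.2,0,0,0,255])

```text
time: 10.25
position: [0.5491, 0.1883, 0.2063]
orientation: [[-0.224, 0.975, -0.0], [0.975, 0.224, 0.0], [0.0, -0.0, -1.0]]
wrist_force: [1.1, -0.6, -1.6]
gripper_width: 0.0212
```

Request:
arm_command(motion=[0,0,0.2,0,0,0,255,0,0,0.2,0,0,0,255])

```text
time: 10.5
position: [0.5492, 0.1883, 0.2022]
orientation: [[-0.224, 0.975, -0.0], [0.975, 0.224, 0.0], [0.0, -0.0, -1.0]]
wrist_force: [0.3, -0.7, -1.2]
gripper_width: 0.0212
```

Request:
arm_command(motion=[0,0,0.2,0,0,0,255,0,0,0.2,0,0,0,255])

```text
time: 10.75
position: [0.5492, 0.1883, 0.1979]
orientation: [[-0.224, 0.975, -0.0], [0.975, 0.224, 0.0], [0.0, 0.0, -1.0]]
wrist_force: [-0.0, -0.1, -1.9]
gripper_width: 0.0213
```

```bash
python3 rel.py
```

```text
t 10.75 p [0.5492 0.1883 0.1979] yaw 12.94 z [-0.e+00  4.e-04 -1.e+00] F [-0.03 -0.12 -1.87] M [ 0.001  0.002 -0.044] w 0.0213
jaw 882 [546.6 198.1] [25. 30.] 12.1 0.138
edge z0.148 n36 across mid -0.20 w 7.3 along(front) 13.8
edge z0.158 n79 across mid -0.17 w 8.4 along(front) 13.7
edge z0.168 n95 across mid -0.40 w 9.7 along(front) 13.7
edge z0.178 n57 across mid -0.13 w 10.0 along(front) 13.7
edge z0.188 n38 across mid -0.96 w 20.1 along(front) 19.6
```

Request:
arm_command(motion=[0,0,0.2,0,0,0,255,0,0,0.2,0,0,0,255])

```text
time: 11.05
position: [0.5494, 0.1884, 0.1938]
orientation: [[-0.224, 0.975, 0.0], [0.975, 0.224, 0.001], [0.0, 0.001, -1.0]]
wrist_force: [-0.4, 0.0, 0.0]
gripper_width: 0.0214
```

Request:
arm_command(motion=[0,0,0.2,0,0,0,255,0,0,0.2,0,0,0,255])

```text
time: 11.3
position: [0.5497, 0.1885, 0.19]
orientation: [[-0.224, 0.975, 0.001], [0.975, 0.224, 0.001], [0.0, 0.002, -1.0]]
wrist_force: [-0.2, 0.4, 1.6]
gripper_width: 0.0214
```

```bash
cat > w.py <<'E'
from h import *
F=[];W=[]
for k in range(6):
    o=get_obs(); F.append(o["wrist_force"]); im,d,P=cloud("wrist"); z=P[...,2]; q=P-o["position"]; u=o["orientation"][:,1]; a=o["orientation"][:,0]
    s=(q@u)*1000; t=(q@a)*1000; m=(abs(s)<22)&(t>14)&(t<23)&(z>.134)&(z<.143)
    # per-slice outer edges
    e=[(s[m&(abs(t-c)<1)].min(),s[m&(abs(t-c)<1)].max()) for c in np.arange(16,23,1.)]
    W.append(np.mean(e,0))
st(); W=np.mean(W,0); print("depth mm",(140-(o["position"][2]-.0847)*1000).round(1),"F mean",np.mean(F,0).round(2),"outer edges",W.round(2),"width",(W[1]-W[0]).round(2))
E
python3 w.py
```

```text
t 11.6 p [0.5494 0.1884 0.1898] yaw 12.94 z [ 6.e-04  6.e-04 -1.e+00] F [ 0.22 -0.41 -0.73] M [0.012 0.014 0.004] w 0.0213
depth mm 35.0 F mean [-0.19  0.18 -0.05] outer edges [-11.3  11.1] width 22.4
```

Request:
arm_command(motion=[0,-0.02,0.2,0,0,0,255,0,0,0.2,0,0,0,255])

```text
time: 11.85
position: [0.5498, 0.1885, 0.1863]
orientation: [[-0.224, 0.975, 0.002], [0.975, 0.224, 0.001], [0.0, 0.002, -1.0]]
wrist_force: [-0.1, 1.2, 1.7]
gripper_width: 0.0213
```

Request:
arm_command(motion=[0,0,0.2,0,0,0,255,0,0,0.2,0,0,0,255])

```text
time: 12.1
position: [0.5503, 0.1886, 0.1826]
orientation: [[-0.224, 0.975, 0.003], [0.975, 0.224, 0.001], [0.0, 0.004, -1.0]]
wrist_force: [-0.4, 0.6, 2.7]
gripper_width: 0.0212
```

```bash
python3 w.py
```

```text
t 12.4 p [0.55   0.1885 0.1824] yaw 12.94 z [ 0.0026  0.001  -1.    ] F [0.56 0.34 2.34] M [0.017 0.038 0.017] w 0.0215
depth mm 42.4 F mean [-0.26  0.1   1.72] outer edges [-11.64  11.85] width 23.49
```

Request:
arm_command(motion=[0,0,0.2,0.003,0,0,255,0,0,0.2,0,0,0,255])

```text
time: 12.65
position: [0.5505, 0.1886, 0.1788]
orientation: [[-0.224, 0.975, 0.001], [0.975, 0.224, 0.001], [0.0, 0.001, -1.0]]
wrist_force: [-0.4, -0.4, 4.0]
gripper_width: 0.0218
```

```bash
python3 w.py
python3 - <<'E'
from h import *
a=[]
for n,(u,v,w,h) in {"wrist":(170,60,200,150),"side":(170,70,100,75)}.items():
    im,_=grab_frame(n); a.append(cv2.resize(im[v:v+h,u:u+w],(400,300),interpolation=cv2.INTER_CUBIC))
cv2.imwrite("pics/fin.png",np.hstack(a))
E
```

```text
t 12.95 p [0.5502 0.1886 0.1786] yaw 12.95 z [ 2.e-04  5.e-04 -1.e+00] F [-0.63  1.09  1.23] M [-0.037  0.065  0.016] w 0.0214
depth mm 46.1 F mean [-0.67 -0.27  2.83] outer edges [-11.95  11.96] width 23.92
```

View pics/fin.png

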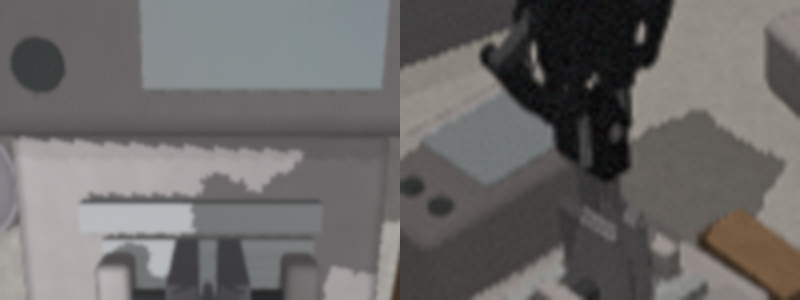

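The final view shows the blade standing upright between the plates, with the grip intact. Drag while moving was about 5.3 N over the free-hanging reading, mid-range for snug, so I hand in.

```bash
python3 -c "
from h import *
st(); print(finish_job())"
```

```text
t 13.05 p [0.5502 0.1886 0.1786] yaw 12.94 z [ 2.e-04  4.e-04 -1.e+00] F [-0.11  0.66  1.73] M [ 0.     0.005 -0.011] w 0.0213
the job is handed in; nothing more can be done
None
```

I drew the taper gauge out of the stand and lowered it upright between the tester's jaw plates until it dragged snugly. I handed the job in at 13 s with the gauge still gripped at 60 N.

**Depth and fit:** the tip is about 46 mm below the plates' tops.
- **Drag:** it was about 5.3 N above the free-hanging force in the last step down and about 4 N at rest, mid-range for snug. Single force readings scatter by about 1 N.
- **Plate opening:** I estimate the press plate is pushed back 2 to 2.5 mm. The plates spread 1.5 mm over the last 11 mm of depth, against the 1.4 mm expected.

**Alignment:** the tool is upright within 1 mrad. The blade is within about 1 mm of centre along the plates and within about half a degree of their direction.

**Checks that disagreed:**
- The top and side cameras differed by about 5–7 mm along the table, so I aligned the blade to the jaws in the wrist view. That view agreed with their average within 2 mm.
- The wrist camera read the plate tops about 2 mm low (138 against 140 mm). I used the stated height.

I moved only the gauge. I did not take a last picture of the pin gauge and the small things to confirm they stayed put; no unexpected contact force showed on the way.

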